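Book in the next batch: index the trays, tip the sample box, load the rocker arms

ROBOT

A 7-joint arm with a two-finger parallel gripper is mounted at the origin on the work surface. World frame = base frame: x ahead of the robot, y to its left, z up, the work surface at z = 0. Lengths are in m, angles in rad, forces in N, time in s.
With the tool pointing down it reaches from about 0.35 to 0.9 m from the base axis. Payload 8.1 kg.
Tool frame: the origin (TCP) lies at the very end of the fingers, on their centre line; the grasp point (between the pads) lies 19 mm behind it; z points along the fingers, y is the line along which they close (so a half turn about z gives the same grasp; the last joint's range is limited). The gripper opens to 85 mm and grips with 20 to 120 N. Pads are 22 mm wide; open, the fingers measure 114 mm over their backs; the gripper's body (76 mm by 85 mm) begins 54 mm behind the grasp point. The pads swing forward as they close: fully open they stand 13 mm farther back than shut.
Start: joints at [-1.268, 0.434, 0.025, 1.573, -0.012, 1.134, -0.075], TCP at [0.247, 0.574, 0.231] pointing down, gripper open.
Joint ranges: [-2.62, 2.62], [-0.44, 2.09], [-1.27, 1.32], [0.08, 2.57], [-1.32, 4.46], [0.12, 2], [-2.74, 2.74]. Speed limits (rad/s): [2.22, 2.22, 3.01, 3.01, 3.14, 3.14, 3.14].

INTERFACE

Orientations are given as a unit quaternion [x, y, z, w].
In Python, from rig import manip gives the robot as it stands. The module is installed in compiled form; this text tells all that it offers.
- The arm moves only by the shell command python3 -m jog 'ROWS' [FORCE]. ROWS is JSON, a list that holds one entry, the list of rows, each a list of 5 numbers: the finger opening in m, from 0 to 0.0854, then the shift along the tool's x, y, z in m, then the turn about the tool's z in units of 6 degrees (1.0 is 6 degrees). In form: [[[claw, tx, ty, tz, spin], ...]]. A call has 1 to 20 rows; each row shifts and turns the commanded pose from where the row before left it, along the tool's axes as they then stand; what a row does not reach is not made up. A row lasts 1/8 s, in which the tool goes at most 62.5 mm and 10.7 degrees, less where a joint would pass 70% of its speed; a pose out of reach is approached as far as the arm can. A call with a gripper value outside its range is refused whole. The fingers move at their own pace and stop on an object; FORCE is the grip in N (left out, the last holds). Time passes only in rows, so rows that do not move let the fingers close. It gives the time, the measured TCP pose, the force, the opening and the grip force at its end, in the units of the state.
- manip.state(): the state, without advancing time (a new reading comes with each control period).
- manip.camera(name): name is "scene" or "top"; returns a dict with "frame" (400x640x3 uint8, blue, green, red), "range_z" (400x640 float32, m along the optical axis (not along the pixel's ray), 0 where there is no reading), "fx", "fy", "cx", "cy" (pixels), "origin" and "rotation" of the camera in the world. Camera axes: x right, y down, z forward; pixel columns grow to the right and rows downward; lengths in m; the calibration is good to about 2 mm. A picture is of the moment at which its call begins.
- manip.sign_off(): hands the job in; it is judged then, once.
The state is a dict: "t": time; "q": joint angles; "qd": joint speeds; "joint_efforts": joint torques, N m; "eef_pos": TCP position; "tcp_rot": TCP orientation; "ft_force": force on the tool from outside, world axes, zero at the start; "moment": the same for the moment, N m; "width": finger opening in m; "grip_force": force on a finger pad.
Only numpy, scipy, OpenCV 4.12 (cv2) and the standard library are available. Lean on these libraries where they do the work, as an engineer would, in place of code of your own. Each camera call takes 0.05 s, during which the arm holds its last target. There are 200 camera calls.

TASK

First push the row of three open trays along the bench as one straight row, until the leading tray is up against the stop block in front of the tipping sample box and the others are closed up behind it. Only then swing the box's lid fully back until it snaps over its detent and stays, tip the box right over by its side bar so that every tappet falls into the leading tray, swing the box back down onto its rest, and shut the lid again. Every rocker arm lying on the bench belongs flat on the floor of either of the two trays behind the leading one (load them whenever you like, none on top of another); leave the calculator, caliper and steel block alone.

Things in the scene. Friction and masses are not known exactly. Their poses are not given: they have to be found in the camera images.
- station: Fixed tipping station. Origin: on the bench, same as point dock0. y runs along the tray row, +y to the stop block (120 x 20 x 45 mm high, near face at y = 66.5 mm); x points away from the trays to the box. Posts 127 mm high at x = 85, y = +-48 mm carry the box's pivot at height 115 mm; a rest plate 100 mm high stands under the box's back.
- dock0 (a point): on the bench: where the underside centre of the leading tray (tray_a) must come; axes as the station's
- dock1 (a point): on the bench, 130 mm behind dock0 (station -y): place of the second tray (tray_b)
- dock2 (a point): on the bench, 130 mm behind dock1: place of the last tray (tray_c)
- tray_a: leading tray of the row (nearest the stop block), open grey steel tray 130 x 130 x 50 mm high, walls and floor 4 mm, 350 g, loose. Origin: centre of its underside; z up; roughly square to the station. It starts 75 to 120 mm short of the stop.
- tray_b: second tray of the row, the same as tray_a, a few mm behind it (towards station -y)
- tray_c: last tray of the row, the same; push the row at the middle of its outer (-y) wall, low down
- sample_box (a joint): tip angle of the sample box (rad): 0 level on its rest, grows as its top is swung over towards the robot side and down over the leading tray; mechanical stop at 2.15. At about 1.9 and more every tappet rolls out. Turns on a damped pivot; the 0.7 kg box falls back slowly from below about 0.7 rad and on over from beyond about 1.2 rad.
- box_pivot (a point): on the pivot axis, at mid width: the box's lower edge on the tray side. Frame turns with the box: when level x points away from the trays, y along the row to the stop, z up. Box: plastic, outside 96 mm (x 0 to 96) by 84 mm (y -42 to 42) by 70 mm high (z 0 to 70), walls 4 mm.
- box_bar (a point): gripping point on the box's steel side bar, 12 mm in diameter, parallel to the pivot axis, standing out 85 mm from the box's +y end wall; this point is 60 mm out from the wall, 75 mm behind and 45 mm above the pivot axis in the box's frame. Pinched from above it may turn between the fingers while the box is tipped.
- box_lid (a joint): opening angle of the lid relative to the box (rad): 0 shut, stop at 2.3. Over-centre detent at 1.75: below it a spring pulls the lid shut (up to about 2 N at the bar), beyond it the spring throws it to the stop and holds it there even when the box is tipped.
- lid_hinge (a point): on the lid's hinge axis, mid width: the box's upper edge on the side away from the trays (96 mm from the pivot in x, 70 mm above it). Frame turns with the lid.
- lid_bar (a point): gripping point on the lid's steel side bar, 12 mm in diameter, parallel to the hinge, at the lid's free edge (92 mm from the hinge axis and 8 mm above it when shut), standing out 83 mm beyond the lid's -y edge; this point is 60 mm out from the box's end wall. Pinched from above it may turn between the fingers while the lid swings.
- tappet_0: plain steel cylinder 26 mm in diameter and 60 mm long, 100 g; one of two or three that lie side by side in the sample box, parallel to its pivot. Origin: its centre; y along its axis.
- tappet_1: plain steel cylinder 26 mm in diameter and 60 mm long, 100 g; one of two or three that lie side by side in the sample box, parallel to its pivot. Origin: its centre; y along its axis.
- tappet_2: plain steel cylinder 26 mm in diameter and 60 mm long, 100 g; one of two or three that lie side by side in the sample box, parallel to its pivot. Origin: its centre; y along its axis.
- rocker_0: cast steel rocker arm, one of two to four on the bench: bar 84 x 20 x 18 mm along its x axis (2 to 20 mm above its underside) with an upright boss 26 mm in diameter, 24 mm high at x = -34 mm and a cross roller 20 mm in diameter, 22 mm wide at x = +35 mm; 180 g. Origin: centre of its underside, z up. Grip the bar across, at the middle.
- rocker_1: cast steel rocker arm, one of two to four on the bench: bar 84 x 20 x 18 mm along its x axis (2 to 20 mm above its underside) with an upright boss 26 mm in diameter, 24 mm high at x = -34 mm and a cross roller 20 mm in diameter, 22 mm wide at x = +35 mm; 180 g. Origin: centre of its underside, z up. Grip the bar across, at the middle.
- rocker_2: cast steel rocker arm, one of two to four on the bench: bar 84 x 20 x 18 mm along its x axis (2 to 20 mm above its underside) with an upright boss 26 mm in diameter, 24 mm high at x = -34 mm and a cross roller 20 mm in diameter, 22 mm wide at x = +35 mm; 180 g. Origin: centre of its underside, z up. Grip the bar across, at the middle.
- rocker_3: cast steel rocker arm, one of two to four on the bench: bar 84 x 20 x 18 mm along its x axis (2 to 20 mm above its underside) with an upright boss 26 mm in diameter, 24 mm high at x = -34 mm and a cross roller 20 mm in diameter, 22 mm wide at x = +35 mm; 180 g. Origin: centre of its underside, z up. Grip the bar across, at the middle.
- calculator: bystander: black desk calculator 150 x 80 x 14 mm; origin under its middle. Leave it where it is.
- caliper: bystander: digital caliper 200 mm long, lying flat; origin under its middle. Leave it where it is.
- setup_block: bystander: steel set-up block 50 x 76 x 50 mm with drilled holes; origin under its middle. Leave it where it is.
There are look-alikes about, which are no part of the job. Leave any orange or turquoise look-alike of the tray_a alone.

How it is judged:
On the way, in this order (a step that is already met when the one before it is completed fails the run):
1. the three trays stand in a straight row against the stop, in front of the box (horizontal distance between tray_a and dock0 below 0.018 m and angle between the y axis of each of tray_a, tray_b, tray_c and the y axis of station, either way round below 0.15 rad and angle between each of tray_a, tray_b, tray_c's own z axis and vertical below 0.1 rad and horizontal distance between tray_b and dock1 below 0.018 m and horizontal distance between tray_c and dock2 below 0.018 m), for 0.3 s.
2. the lid is fully back past its detent (value of joint box_lid above 2.1 rad and value of joint sample_box below 0.2 rad), for 0.3 s.
3. the box is tipped right over and all tappets are in the leading tray (value of joint sample_box above 1.7 rad and value of joint box_lid above 2 rad and x of tappet_0 in the frame of tray_a between -0.062 and 0.062 m and y of tappet_0 in the frame of tray_a between -0.062 and 0.062 m and z of tappet_0 in the frame of tray_a between -0.005 and 0.05 m and x of tappet_1 in the frame of tray_a between -0.062 and 0.062 m and y of tappet_1 in the frame of tray_a between -0.062 and 0.062 m and z of tappet_1 in the frame of tray_a between -0.005 and 0.05 m and x of tappet_2 in the frame of tray_a between -0.062 and 0.062 m and y of tappet_2 in the frame of tray_a between -0.062 and 0.062 m and z of tappet_2 in the frame of tray_a between -0.005 and 0.05 m), for 0.2 s.
4. the box is back on its rest with its lid shut (value of joint each of sample_box, box_lid below 0.08 rad), for 0.3 s.
At the end, for the whole second after the job is handed in: Trays within 18 mm of their places and square within 0.15 rad; all tappets in the leading tray; every rocker arm still, lying lengthways level (0.2 rad) on the floor of the second or third tray; box down on its rest, lid shut (both within 0.08 rad) (all of step 1 and all of step 4 and x of tappet_0 in the frame of tray_a between -0.062 and 0.062 m and y of tappet_0 in the frame of tray_a between -0.062 and 0.062 m and z of tappet_0 in the frame of tray_a between -0.005 and 0.05 m and x of tappet_1 in the frame of tray_a between -0.062 and 0.062 m and y of tappet_1 in the frame of tray_a between -0.062 and 0.062 m and z of tappet_1 in the frame of tray_a between -0.005 and 0.05 m and x of tappet_2 in the frame of tray_a between -0.062 and 0.062 m and y of tappet_2 in the frame of tray_a between -0.062 and 0.062 m and z of tappet_2 in the frame of tray_a between -0.005 and 0.05 m and ((x of rocker_0 in the frame of tray_b between -0.062 and 0.062 m and y of rocker_0 in the frame of tray_b between -0.062 and 0.062 m and z of rocker_0 in the frame of tray_b between -0.005 and 0.024 m) or (x of rocker_0 in the frame of tray_c between -0.062 and 0.062 m and y of rocker_0 in the frame of tray_c between -0.062 and 0.062 m and z of rocker_0 in the frame of tray_c between -0.005 and 0.024 m)) and angle between rocker_0's own x axis and vertical between 1.37 and 1.77 rad and linear speed of each of rocker_0, rocker_1, rocker_2, rocker_3 below 0.03 m/s and ((x of rocker_1 in the frame of tray_b between -0.062 and 0.062 m and y of rocker_1 in the frame of tray_b between -0.062 and 0.062 m and z of rocker_1 in the frame of tray_b between -0.005 and 0.024 m) or (x of rocker_1 in the frame of tray_c between -0.062 and 0.062 m and y of rocker_1 in the frame of tray_c between -0.062 and 0.062 m and z of rocker_1 in the frame of tray_c between -0.005 and 0.024 m)) and angle between rocker_1's own x axis and vertical between 1.37 and 1.77 rad and ((x of rocker_2 in the frame of tray_b between -0.062 and 0.062 m and y of rocker_2 in the frame of tray_b between -0.062 and 0.062 m and z of rocker_2 in the frame of tray_b between -0.005 and 0.024 m) or (x of rocker_2 in the frame of tray_c between -0.062 and 0.062 m and y of rocker_2 in the frame of tray_c between -0.062 and 0.062 m and z of rocker_2 in the frame of tray_c between -0.005 and 0.024 m)) and angle between rocker_2's own x axis and vertical between 1.37 and 1.77 rad and ((x of rocker_3 in the frame of tray_b between -0.062 and 0.062 m and y of rocker_3 in the frame of tray_b between -0.062 and 0.062 m and z of rocker_3 in the frame of tray_b between -0.005 and 0.024 m) or (x of rocker_3 in the frame of tray_c between -0.062 and 0.062 m and y of rocker_3 in the frame of tray_c between -0.062 and 0.062 m and z of rocker_3 in the frame of tray_c between -0.005 and 0.024 m)) and angle between rocker_3's own x axis and vertical between 1.37 and 1.77 rad); the robot touches nothing.
It fails at once if the box is tipped (over 0.4 rad) while the lid is not fully back past its detent (value of joint sample_box above 0.4 rad and value of joint box_lid below 1.9 rad).
It fails at once if a tray is tipped up (angle between any of tray_a, tray_b, tray_c's own z axis and vertical above 0.4 rad).
It fails at once if the row comes apart: neighbouring trays over 175 mm apart between centres (horizontal distance between tray_a and tray_b above 0.175 m or horizontal distance between tray_b and tray_c above 0.175 m).
It fails at once if the calculator, caliper or steel block is disturbed (moved over 25 mm) (distance of any of calculator, caliper, setup_block from where it was at the start of the episode above 0.025 m).
Of rocker_0, rocker_1, rocker_2, rocker_3 only 2 to 4 are there at a start; the rules pass over those that are not, and their reading is None.
Of tappet_0, tappet_1, tappet_2 only 2 to 3 are there at a start; the rules pass over those that are not, and their reading is None.
At some moment in a run one of rocker_0, rocker_1, rocker_2, rocker_3 may be knocked a few centimetres aside while the robot is not near it.
Once in a run the grip may slacken for a moment while it holds something.
It also fails if it takes over 210 s, if anything falls off the work surface, if the arm or the gripper's body presses on something with over 40 N, if the wrist force passes 120 N, or if a joint passes its speed limit or range.

## Working session

There is one attempt and no reset: what is moved stays moved. The work goes in short steps, Python scripts to look and compute and a shell command to move; the robot and the scene stay as the last step left them, time stands still between calls to the robot, and variables do not carry over. Pictures are saved under pics/ and viewed, at most 14 in all, crops included, and the job is handed in when it is done.

```bash
mkdir -p pics; cat > h.py <<'E'
from rig import manip
import numpy as np, cv2
def cam(n):
    c=manip.camera(n); return c
def pts(c):
    z=c["range_z"]; v,u=np.mgrid[0:400,0:640]
    p=np.dstack([(u-c["cx"])/c["fx"]*z,(v-c["cy"])/c["fy"]*z,z])
    w=p@np.array(c["rotation"]).T+np.array(c["origin"]); w[z<=0]=np.nan
    return w
def st():
    s=manip.state(); 
    return s
E
python3 - <<'E'
from h import *
for n in("scene","top"):
    c=cam(n); cv2.imwrite(f"pics/{n}0.png",c["frame"]); print(n,c["origin"],np.round(c["rotation"],3).tolist(),c["fx"])
    np.savez(f"{n}0.npz",w=pts(c),f=c["frame"])
s=st();print(s)
E
```

```text
scene [ 0.93375277 -0.74976674  0.97095646] [0.889, 0.227, -0.09, -0.386] 406.5504124481057Traceback (most recent call last):
  File "<stdin>", line 4, in <module>
  File "h.py", line 8, in pts
    w=p@np.array(c["rotation"]).T+np.array(c["origin"]); w[z<=0]=np.nan
      ~^~~~~~~~~~~~~~~~~~~~~~~~~~
ValueError: matmul: Input operand 1 has a mismatch in its core dimension 0, with gufunc signature (n?,k),(k,m?)->(n?,m?) (size 4 is different from 3)
```

View pics/scene0.png

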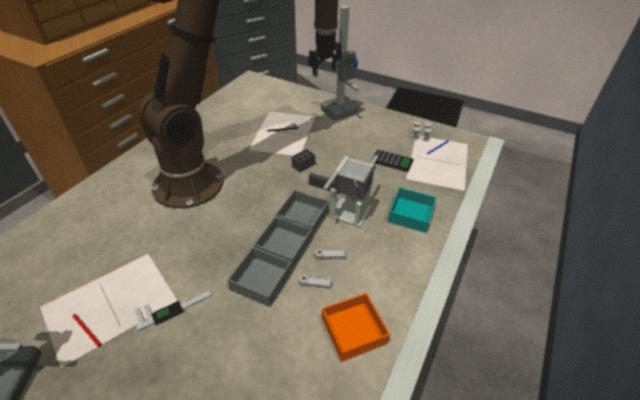

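The scene view shows the grey tray row (280,245), the box (352,180), two rockers (330,254) and (316,282), and orange and turquoise decoy trays.

```bash
sed -i 's/np.array(c\["rotation"\]).T/R(c["rotation"]).T/; 2a from scipy.spatial.transform import Rotation as Ro\nR=lambda q: Ro.from_quat(q).as_matrix()' h.py
python3 - <<'E'
from h import *
for n in("scene","top"):
    c=cam(n); cv2.imwrite(f"pics/{n}0.png",c["frame"]); print(n,c["origin"],np.round(R(c["rotation"]),3).tolist(),c["fx"],c["cx"],c["cy"])
    np.savez(f"{n}0.npz",w=pts(c),f=c["frame"])
print(st())
E
```

```text
scene [ 0.93375277 -0.74976674  0.97095646] [[0.881, 0.334, -0.336], [0.474, -0.598, 0.646], [0.014, -0.728, -0.685]] 406.5504124481057 321.14116004993616 198.24764630994076
top [0.41177897 0.03516494 1.74431277] [[-0.028, -0.997, 0.076], [-1.0, 0.028, 0.006], [-0.008, -0.076, -0.997]] 483.1774127439437 314.7750958877811 191.90697368327915
{'t': 0.15, 'q': array([-1.26759135,  0.43504332,  0.02495188,  1.57386018, -0.01158602,
        1.13401984, -0.07509518]), 'qd': array([ 1.17799564e-03, -2.40704942e-03,  1.59067764e-03, -4.16810678e-03,
       -9.22846315e-04,  4.75558687e-04,  7.49530611e-05]), 'joint_efforts': array([ 1.94388449e-03, -6.70887637e+01,  1.02587622e+00, -3.16444445e+01,
        1.56485784e-02,  9.10086965e-03,  2.00507975e-05]), 'eef_pos': array([0.24660975, 0.57387891, 0.23072898]), 'tcp_rot': array([ 2.01531420e-01,  9.79481871e-01, -5.89514004e-04, -6.43749649e-05]), 'ft_force': array([-0.12783628, -0.47260172,  0.6039827 ]), 'moment': array([0.01230167, 0.00028911, 0.01654628]), 'grip_force': 0.0, 'width': 0.08513702979022345}
```

View pics/top0.png

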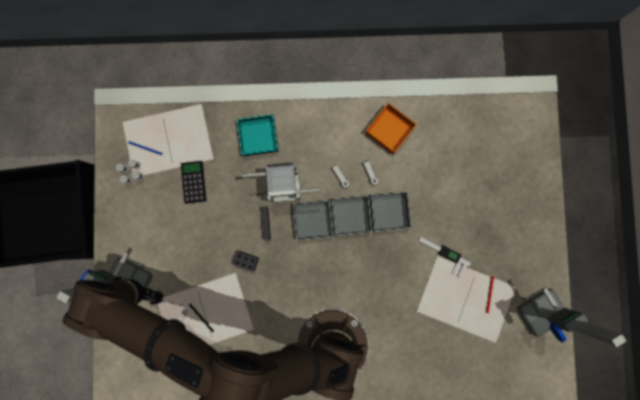

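The top view shows the trays at (311,219), (350,216) and (389,212), the stop block at (265,222), the box at (282,180) with its bars out at (250,177) and (308,190), and rockers at (341,176) and (370,172). Now I'll measure them.

```bash
python3 - <<'E'
from h import *
for n in("top","scene"):
    d=np.load(n+"0.npz"); w=d["w"]; f=d["f"]; z=w[...,2]
    bench=(z<0.004)&(z>-0.01)&(w[...,0]>0.3)&(w[...,0]<.9); print(n,"bench z",np.nanmedian(z[bench]))
    m=((z>0.008)&(z<0.3)&(w[...,0]>0.2)&(w[...,0]<1.0)&(abs(w[...,1])<.5)).astype(np.uint8)
    k,lab,s,c=cv2.connectedComponentsWithStats(m)
    for i in range(1,k):
        if s[i,4]<25: continue
        P=w[lab==i]; (cx,cy),(a,b),an=cv2.minAreaRect((P[:,:2]*1000).astype(np.float32))
        print(s[i].tolist(),"ctr",round(cx),round(cy),"dim",round(a),round(b),"ang",round(an,1),"zmax",np.round(np.percentile(P[:,2],[50,98])*1000),"col",f[lab==i].mean(0).round())
c=np.load("top0.npz");s=np.load("scene0.npz")
a=cv2.resize(c["f"][140:250,225:425],(800,440),interpolation=cv2.INTER_CUBIC); cv2.imwrite("pics/c1.png",a)
E
```

```text
top bench z -0.0006934345015197074
[365, 102, 52, 52, 429] ctr 768 -234 dim 131 142 ang 51.3 zmax [39. 56.] col [ 23.  60. 111.]
[237, 114, 42, 42, 434] ctr 756 246 dim 142 132 ang 6.4 zmax [39. 57.] col [82. 89. 30.]
[188, 160, 18, 43, 587] ctr 596 471 dim 151 59 ang 1.4 zmax [15. 24.] col [43. 49. 44.]
[363, 160, 16, 26, 157] ctr 608 -158 dim 93 29 ang 20.6 zmax [20. 30.] col [135. 142. 143.]
[242, 162, 79, 40, 1284] ctr 573 164 dim 111 270 ang 3.3 zmax [189. 200.] col [127. 132. 130.]
[332, 164, 17, 24, 150] ctr 600 -46 dim 91 24 ang 31.2 zmax [20. 31.] col [137. 145. 146.]
[292, 190, 119, 51, 936] ctr 458 -86 dim 139 426 ang 4.2 zmax [45. 56.] col [70. 75. 74.]
[260, 206, 11, 36, 231] ctr 435 224 dim 126 28 ang 5.5 zmax [43. 53.] col [53. 54. 56.]
[430, 242, 40, 32, 320] ctr 304 -423 dim 151 69 ang 43.0 zmax [14. 23.] col [80. 90. 84.]
[232, 250, 27, 22, 358] ctr 308 296 dim 76 51 ang 69.5 zmax [49. 57.] col [48. 48. 50.]
scene bench z -0.001498606117339707
[292, 149, 24, 22, 358] ctr 312 296 dim 82 57 ang 72.6 zmax [42. 50.] col [52. 55. 57.]
[309, 152, 104, 74, 2823] ctr 522 271 dim 487 260 ang 82.9 zmax [113. 195.] col [ 94. 101. 100.]
[388, 187, 49, 45, 833] ctr 758 244 dim 131 137 ang 6.9 zmax [32. 50.] col [89. 96. 33.]
[228, 190, 101, 116, 2827] ctr 460 -83 dim 133 410 ang 4.6 zmax [34. 50.] col [67. 72. 70.]
[315, 249, 31, 10, 225] ctr 603 -49 dim 90 26 ang 30.2 zmax [18. 25.] col [142. 150. 151.]
[300, 275, 32, 13, 256] ctr 612 -156 dim 89 27 ang 22.8 zmax [18. 24.] col [143. 151. 153.]
[322, 293, 69, 68, 1340] ctr 768 -233 dim 131 134 ang 50.5 zmax [34. 50.] col [ 20.  68. 148.]
[149, 301, 34, 23, 366] ctr 314 -432 dim 84 40 ang 59.6 zmax [13. 17.] col [45. 57. 50.]
```

View pics/c1.png

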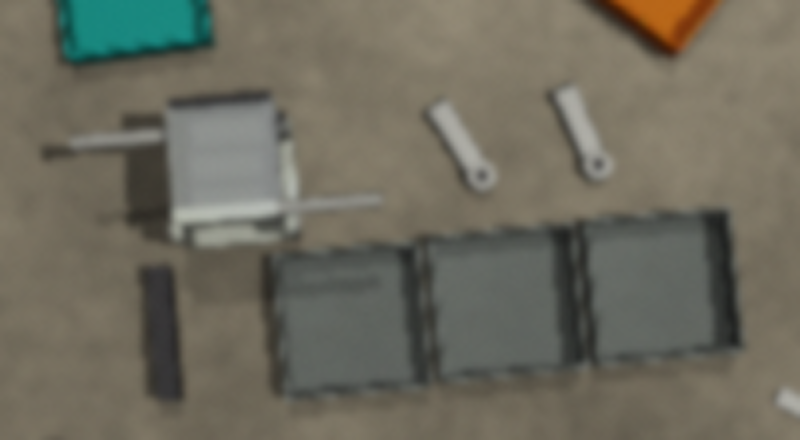

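The trays are the plain grey ones in the row. The orange (390,128) and turquoise (257,135) ones are decoys by colour. There are two rockers. Next I'll refine the station and row frames.

```bash
cat >> h.py <<'E'
def ray(c,uv,z):
    uv=np.asarray(uv,float).reshape(-1,2); d=np.c_[(uv-[c["cx"],c["cy"]])/[c["fx"],c["fy"]],np.ones(len(uv))]@R(c["rotation"]).T
    o=np.array(c["origin"]); return o+d*((z-o[2])/d[:,2])[:,None]
def rect(c,m,z):
    v,u=np.nonzero(m); p=ray(c,np.c_[u,v],z)[:,:2]*1000
    (x,y),(a,b),an=cv2.minAreaRect(p.astype(np.float32)); return [round(t,1) for t in(x,y,a,b,an)]
def go(x,y,z,deg):  # moves to a target: spin first, then shift in tool axes; deg = world angle of tool y
    s=st(); M=R(s["tcp_rot"]); p=s["eef_pos"]; a=np.degrees(np.arctan2(M[1,1],M[0,1])); d=(a-deg+90)%180-90
    th=np.radians(a-d); T=np.array([[-np.sin(th)*-1*-1,0,0]]) if 0 else None
    ty=np.array([np.cos(th),np.sin(th),0]); tz=np.array([0,0,-1.]); tx=np.cross(ty,tz)
    D=np.array([x,y,z])-p; print("at",np.round(p,4),"yang",round(a,1),"-> spin",round(d/6,2),"shift mm",np.round([D@tx*1e3,D@ty*1e3,D@tz*1e3],1))
E
python3 - <<'E'
from h import *
c=cam("top"); w=pts(c); z=w[...,2]; X=w[...,0];Y=w[...,1]
def box(x0,x1,y0,y1,z0,z1): return (X>x0)&(X<x1)&(Y>y0)&(Y<y1)&(z>z0)&(z<z1)
print("row",rect(c,box(.37,.54,-.32,.14,.02,.07),.05))
print("stop",rect(c,box(.36,.52,.19,.27,.02,.07),.045))
lm=box(.5,.72,.08,.24,.17,.23); lm=cv2.morphologyEx(lm.astype(np.uint8),cv2.MORPH_OPEN,np.ones((5,5)))
print("lid",rect(c,lm,.19))
for n,b in(("lidbar",box(.48,.62,.02,.095,.15,.25)),("boxbar",box(.55,.7,.225,.32,.12,.2))):
    P=w[b]*1000; l=cv2.fitLine(P[:,:2].astype(np.float32),cv2.DIST_HUBER,0,.01,.01).ravel(); print(n,len(P),l.round(3),P.min(0).round(),P.max(0).round(),np.median(P[:,2]))
# row in the rotated frame: profile of the wall pixels along the row
a=np.radians(4.5); m=box(.37,.54,-.32,.14,.03,.07); v,u=np.nonzero(m); p=ray(c,np.c_[u,v],.05); 
t=(p[:,:2]@[-np.sin(a),np.cos(a)])*1000; h,e=np.histogram(t,np.arange(-280,190,5)); print([(int(e[i]),int(h[i])) for i in range(len(h)) if h[i]>9])
for n in ("scene",):
    c=cam(n); w=pts(c); z=w[...,2]; X=w[...,0];Y=w[...,1]
    P=w[box(.36,.52,.19,.27,.035,.06)]*1000; print("scene stop",cv2.minAreaRect(P[:,:2].astype(np.float32)))
    P=w[box(.5,.72,.07,.24,.175,.23)]*1000; print("scene lid",cv2.minAreaRect(P[:,:2].astype(np.float32)),np.median(P[:,2]))
E
```

```text
row [462.8, -81.2, 147.0, 404.8, 3.8]
stop [449.8, 221.4, 37.1, 138.4, 84.4]
lid [577.1, 154.3, 102.5, 88.0, 3.6]
lidbar 78 [ 4.60000e-02 -9.99000e-01  5.36781e+02  6.22080e+01] [530.  27. 186.] [543.  94. 206.] 198.1469250804251
boxbar 65 [ 6.30000e-02 -9.98000e-01  5.96170e+02  2.53604e+02] [591. 225. 152.] [604. 283. 171.] 164.48716653631544
[(-195, 36), (-190, 27), (-185, 14), (-180, 50), (-60, 10), (-55, 41), (-45, 46), (80, 45)]
scene stop ((432.539794921875, 217.70431518554688), (27.592201232910156, 99.93572235107422), 89.71461486816406)
scene lid ((580.4073486328125, 135.82028198242188), (103.9598159790039, 126.4549789428711), 2.7588233947753906) 188.24095833351262
```

```bash
cat >> h.py <<'E'
A=3.5
def S(sx,sy):
    a=np.radians(A); ex=np.array([np.cos(a),np.sin(a)]); ey=np.array([-np.sin(a),np.cos(a)]); return (.4506+sx)*ex+(.119+sy)*ey
def gs(sx,sy,z,deg=0): x,y=S(sx,sy); go(x,y,z,A+deg)
E
python3 -m jog '[[[0.085,0,0,-0.05,0],[0.085,0,0,-0.05,0],[0.085,0,0,0,1.5],[0.085,0,0,0,1.5],[0.085,0,0,0,1.5],[0.085,0,0,0,1.5],[0.085,0,0,0,1.5],[0.085,0,0,0,1.5],[0.085,0,0,0,1.5]]]' 
python3 -c "
from h import *
gs(.002,-.464,.33)"
```

```text
t: 1.38
eef_pos: [0.2467, 0.5741, 0.3312]
tcp_rot: [0.685, 0.728, -0.0, 0.0]
ft_force: [1.0, -0.1, 0.4]
width: 0.0851
grip_force: 0.0
at [0.2467 0.5741 0.3312] yang 3.5 -> spin -0.01 shift mm [-903.   171.4    1.2]
```

```bash
python3 -m jog '[[[0.085,-0.045,0.015,0,0],[0.085,-0.045,0.015,0,0],[0.085,-0.045,0.015,0,0],[0.085,-0.045,0.015,0,0],[0.085,-0.045,0.015,0,0],[0.085,-0.045,0.015,0,0],[0.085,-0.045,0.015,0,0],[0.085,-0.045,0.015,0,0],[0.085,-0.045,0.015,0,0],[0.085,-0.045,0.015,0,0],[0.085,-0.045,0.01,0,0],[0.085,-0.045,0.01,0,0],[0.085,-0.045,0,0,0],[0.085,-0.045,0,0,0],[0.085,-0.045,0,0,0],[0.085,-0.045,0,0,0],[0.085,-0.045,0,0,0],[0.085,-0.045,0,0,0],[0.085,-0.045,0,0,0],[0.085,-0.045,0,0,0]]]' 
python3 - <<'E'
from h import *
gs(.002,-.464,.07)
c=cam("top"); w=pts(c); z=w[...,2]
m=((z>.025)&(z<.07)&(w[...,0]>.36)&(w[...,0]<.55)&(w[...,1]>-.31)&(w[...,1]<.15)).astype(np.uint8)
k,l,s,_=cv2.connectedComponentsWithStats(m); i=1+s[1:,4].argmax()
print(rect(c,l==i,.05))
E
```

```text
t: 3.88
eef_pos: [0.4753, -0.3139, 0.3312]
tcp_rot: [0.683, 0.73, 0.0, -0.0]
ft_force: [1.5, 0.3, 0.6]
width: 0.0851
grip_force: 0.0
at [ 0.4753 -0.3139  0.3312] yang 3.8 -> spin 0.05 shift mm [ -2.7  -2.6 261.2]
[467.5, -216.8, 129.5, 133.3, 3.6]
```

```bash
python3 -m jog '[[[0.085,0,0,0.05,0],[0.085,0,0,0.05,0],[0.085,0,0,0.05,0],[0.085,0,0,0.05,0],[0.085,0,0,0.05,0],[0.085,0,0,0.05,0],[0.085,0,0,0.018,0],[0.085,0,0,0,0],[0.085,0.01,0,0,0],[0.085,0.01,0,0,0],[0.085,0.01,0,0,0],[0.085,0.01,0,0,0]]]' 
python3 -m jog '[[[0.085,0.008,0,0,0],[0.085,0.008,0,0,0],[0.085,0.008,0,0,0],[0.085,0.008,0,0,0],[0.085,0.008,0,0,0],[0.085,0.008,0,0,0],[0.085,0.008,0,0,0]]]' 
python3 - <<'E'
from h import *
gs(.002,-.336,.012)
c=cam("top"); cv2.imwrite("pics/t2.png",cv2.resize(c["frame"][140:250,225:425],(800,440),interpolation=cv2.INTER_CUBIC))
E
```

```text
t: 5.42
eef_pos: [0.4737, -0.2747, 0.0149]
tcp_rot: [0.684, 0.73, -0.0, 0.003]
ft_force: [0.2, -9.5, 3.1]
width: 0.0848
grip_force: 4.5
t: 6.3
eef_pos: [0.4702, -0.2193, 0.0148]
tcp_rot: [0.684, 0.729, -0.0, 0.003]
ft_force: [1.2, -10.1, 4.3]
width: 0.0855
grip_force: 4.8
at [ 0.4702 -0.2193  0.0148] yang 3.7 -> spin 0.03 shift mm [30.6 -3.3  2.8]
```

View pics/t2.png

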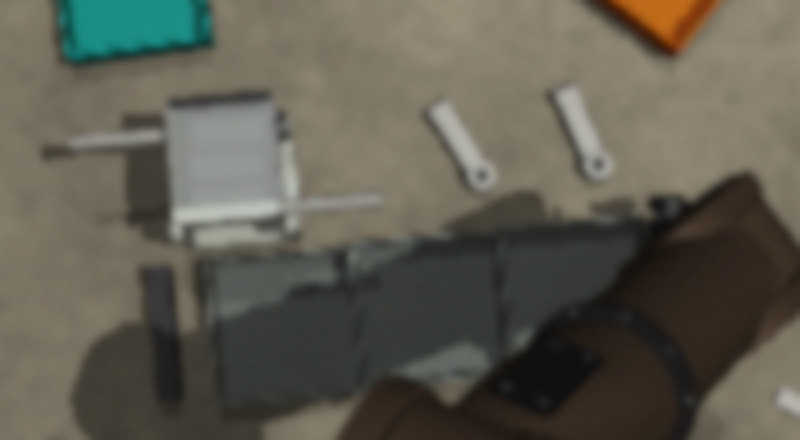

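The row is moving as one, with about 30 mm of gap left between the tray (205) and the stop (178).

```bash
python3 -m jog '[[[0.085,0.008,0,0,0],[0.085,0.008,0,0,0],[0.085,0.006,0,0,0]]]' 
python3 -m jog '[[[0.085,0.003,0,0,0],[0.085,0.003,0,0,0]]]' 
python3 -m jog '[[[0.085,0.002,0,0,0],[0.085,0.002,0,0,0]]]' 
python3 - <<'E'
from h import *
gs(.002,-.336,.012)
c=cam("top"); cv2.imwrite("pics/t3.png",cv2.resize(c["frame"][140:250,225:425],(800,440),interpolation=cv2.INTER_CUBIC))
E
```

```text
t: 6.72
eef_pos: [0.4688, -0.1971, 0.0147]
tcp_rot: [0.684, 0.729, -0.0, 0.003]
ft_force: [1.5, -9.8, 3.1]
width: 0.0848
grip_force: 4.8
t: 6.98
eef_pos: [0.4684, -0.1913, 0.0147]
tcp_rot: [0.684, 0.729, -0.0, 0.003]
ft_force: [-0.3, -8.5, 4.8]
width: 0.0848
grip_force: 4.8
t: 7.22
eef_pos: [0.4682, -0.1874, 0.0147]
tcp_rot: [0.684, 0.729, -0.0, 0.003]
ft_force: [0.2, -10.0, 4.0]
width: 0.0851
grip_force: 4.9
at [ 0.4682 -0.1874  0.0147] yang 3.7 -> spin 0.03 shift mm [-1.4 -3.2  2.7]
```

View pics/t3.png

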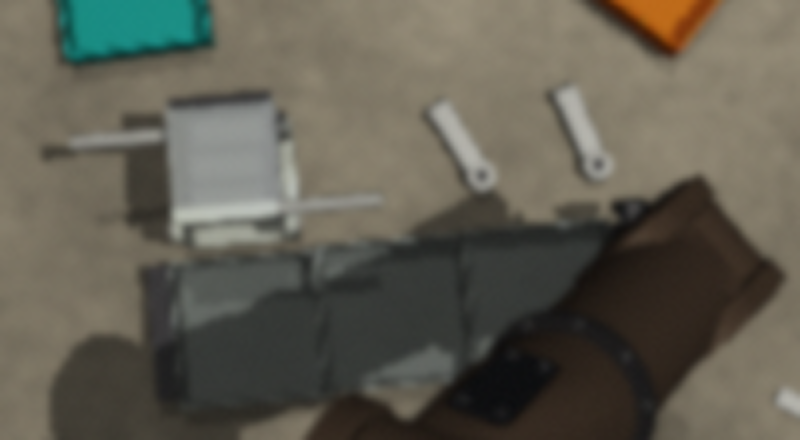

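The leading tray (170) is nearly at the stop. I'll creep forward until the force rises.

```bash
for i in 1 2 3; do python3 -m jog '[[[0.085,0.002,0,0,0],[0.085,0,0,0,0]]]' | grep -E "eef|ft_f"; done
```

```text
eef_pos: [0.4681, -0.1872, 0.0148]
ft_force: [0.0, -15.4, -0.5]
eef_pos: [0.4677, -0.1872, 0.0149]
ft_force: [-0.9, -21.8, -1.8]
eef_pos: [0.4674, -0.1871, 0.0151]
ft_force: [-1.6, -28.4, -1.5]
```

Row is firm against the stop. Back off, lift, and check.

```bash
python3 -m jog '[[[0.085,-0.02,0,0,0],[0.085,-0.02,0,0,0],[0.085,0,0,-0.05,0],[0.085,0,0,-0.05,0],[0.085,0,0,-0.05,0],[0.085,0,0,-0.05,0],[0.085,0,0,-0.05,0],[0.085,0,0,-0.05,0],[0.085,-0.04,-0.04,0,0],[0.085,-0.05,-0.05,0,0],[0.085,-0.05,-0.05,0,0],[0.085,0,0,0,0]]]' 
python3 - <<'E'
from h import *
gs(.089,-.105,.32)
c=cam("top"); w=pts(c); z=w[...,2]; X=w[...,0];Y=w[...,1]
a=np.radians(A); ex=np.array([np.cos(a),np.sin(a)]); ey=np.array([-np.sin(a),np.cos(a)])
np.savez("top1.npz",w=w,f=c["frame"])
m=(z>.028)&(z<.07)&(X>.36)&(X<.55)&(Y>-.3)&(Y<.24); v,u=np.nonzero(m); p=ray(c,np.c_[u,v],.05)[:,:2]
q=np.c_[p@ex-.4506,p@ey-.119]*1000; h,e=np.histogram(q[:,1],np.arange(-220,110,5)); print([(int(e[i]),int(h[i])) for i in range(len(h)) if h[i]>11])
for y0 in(0,-130,-260):
    k=abs(q[:,1]-y0)<50; print(y0,np.percentile(q[k,0],[3,97]).round(1))
E
```

```text
t: 9.52
eef_pos: [0.3449, -0.3584, 0.314]
tcp_rot: [0.687, 0.727, 0.0, 0.0]
ft_force: [0.3, -0.1, 0.3]
width: 0.0847
grip_force: 0.0
at [ 0.3449 -0.3584  0.314 ] yang 3.2 -> spin -0.04 shift mm [392.8 217.2  -6. ]
[(-200, 28), (-195, 54), (-190, 19), (-70, 33), (-65, 52), (60, 50), (65, 50), (70, 47), (75, 49), (80, 46)]
0 [-67.7  78.6]
-130 [-64.4  65. ]
-260 [-62.9  66.6]
```

```bash
python3 -m jog '[[[0.06,0.04,0.022,0,0],[0.06,0.04,0.022,0,0],[0.06,0.04,0.022,0,0],[0.06,0.04,0.022,0,0],[0.06,0.04,0.022,0,0],[0.06,0.04,0.022,0,0],[0.06,0.04,0.022,0,0],[0.06,0.04,0.022,0,0],[0.06,0.04,0.022,0,0],[0.06,0.033,0.019,0,0],[0.06,0,0,0,0]]]' 
python3 - <<'E'
from h import *
gs(.089,-.105,.176)
c=cam("scene"); cv2.imwrite("pics/s4.png",cv2.resize(c["frame"][100:260,250:450],(750,600),interpolation=cv2.INTER_CUBIC))
E
```

```text
t: 10.95
eef_pos: [0.5403, 0.0568, 0.3124]
tcp_rot: [0.681, 0.733, -0.0, -0.001]
ft_force: [-0.2, -1.5, 0.7]
width: 0.0602
grip_force: 0.0
at [0.5403 0.0568 0.3124] yang 4.2 -> spin 0.12 shift mm [ -9.7  -3.1 136.4]
```

View pics/s4.png

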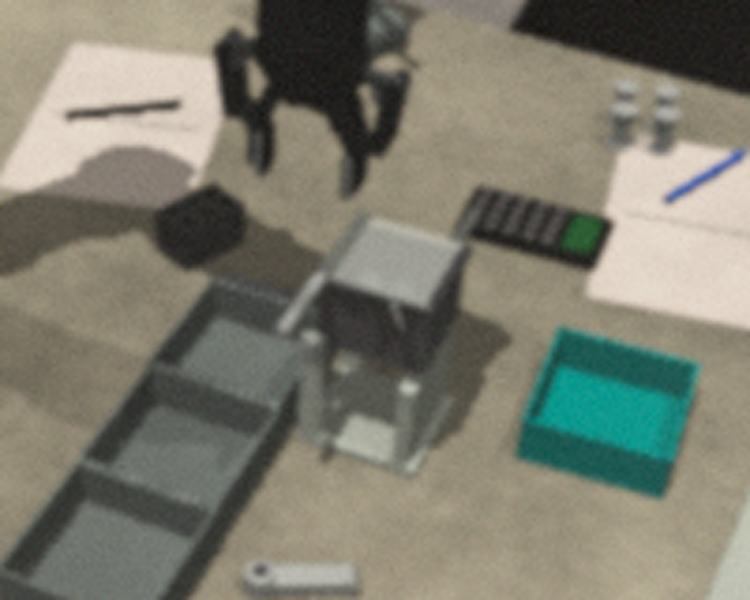

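The gripper is above the lid bar (crop 300,300), and the trays are closed up in a row. Now I'll go down and pinch.

```bash
python3 -m jog '[[[0.06,-0.009,-0.003,0,0],[0.06,0,0,0.04,0],[0.06,0,0,0.04,0],[0.06,0,0,0.04,0],[0.06,0,0,0.016,0],[0.06,0,0,0,0],[0.0,0,0,0,0],[0.0,0,0,0,0],[0.0,0,0,0,0],[0.0,0,0,0,0],[0.0,0,0,0,0],[0.0,0,0,0,0]]]' 30
python3 -c "
from h import *
gs(.089,-.105,.176)"
```

```text
t: 12.5
eef_pos: [0.5376, 0.0417, 0.1781]
tcp_rot: [0.684, 0.73, 0.0, -0.0]
ft_force: [-3.5, -0.3, 8.1]
width: 0.0108
grip_force: 29.2
at [0.5376 0.0417 0.1781] yang 3.7 -> spin 0.04 shift mm [5.2 0.5 2.1]
```

```bash
python3 -m jog '[[[0,0,0.001,-0.008,0],[0,0,0.0017,-0.0079,0],[0,0,0.0055,-0.015,0],[0,0,0.008,-0.014,0],[0,0,0.0103,-0.0124,0],[0,0,0.0124,-0.0103,0],[0,0,0.014,-0.008,0]]]'
python3 -m jog '[[[0,0,0.015,-0.0055,0],[0,0,0.016,-0.0027,0],[0,0,0.016,0,0],[0,0,0.016,0.0027,0],[0,0,0.015,0.0055,0],[0,0,0.014,0.008,0],[0,0,0.006,0.005,0],[0,0,0,0,0]]]'
python3 -c "
from h import *
gs(.181+.0593,-.105,.166+.0707)"
```

```text
t: 13.38
eef_pos: [0.5886, 0.0444, 0.2558]
tcp_rot: [0.684, 0.73, -0.001, -0.002]
ft_force: [-15.5, -1.0, 20.2]
width: 0.0108
grip_force: 30.5
t: 14.38
eef_pos: [0.6896, 0.0511, 0.2398]
tcp_rot: [0.684, 0.73, 0.0, 0.001]
ft_force: [3.8, -3.3, 1.1]
width: 0.0111
grip_force: 31.5
at [0.6896 0.0511 0.2398] yang 3.7 -> spin 0.04 shift mm [ 5.1 -0.6  3.1]
```

```bash
python3 -m jog '[[[0.04,0,0,0,0],[0.04,0,0,0,0],[0.04,0,0,0,0],[0.04,0,0,-0.03,0],[0.04,0,0,-0.04,0],[0.04,0,0,-0.05,0],[0.04,0,-0.03,0,0],[0.04,0,0,0,0]]]'
python3 - <<'E'
from h import *
gs(.16,.104,.36)
c=cam("scene"); cv2.imwrite("pics/s5.png",cv2.resize(c["frame"][100:260,250:450],(750,600),interpolation=cv2.INTER_CUBIC))
w=pts(c); z=w[...,2]; a=np.radians(A); ex=np.array([np.cos(a),np.sin(a)]); ey=np.array([-np.sin(a),np.cos(a)])
q=np.dstack([w[...,:2]@ex-.4506,w[...,:2]@ey-.119,z])*1000
m=(q[...,2]>195)&(q[...,2]<290)&(q[...,0]>170)&(q[...,0]<300)&(abs(q[...,1])<120); P=q[m]; print(len(P)); 
for y0 in (-100,-70,-20,20):
    k=abs(P[:,1]-y0)<15; 
    if k.sum()>4: print(y0,k.sum(),P[k][:,[0,2]].max(0).round(),P[k].mean(0).round())
E
```

```text
t: 15.38
eef_pos: [0.6572, 0.0494, 0.361]
tcp_rot: [0.684, 0.73, 0.001, -0.0]
ft_force: [-0.7, 0.0, -0.5]
width: 0.0404
grip_force: 0.0
at [0.6572 0.0494 0.361 ] yang 3.7 -> spin 0.04 shift mm [213.8 -48.4   1. ]
391
-100 34 [256. 256.] [ 252. -100.  251.]
-70 29 [256. 254.] [252. -70. 251.]
-20 100 [255. 256.] [228. -21. 230.]
20 98 [256. 256.] [228.  20. 230.]
```

View pics/s5.png

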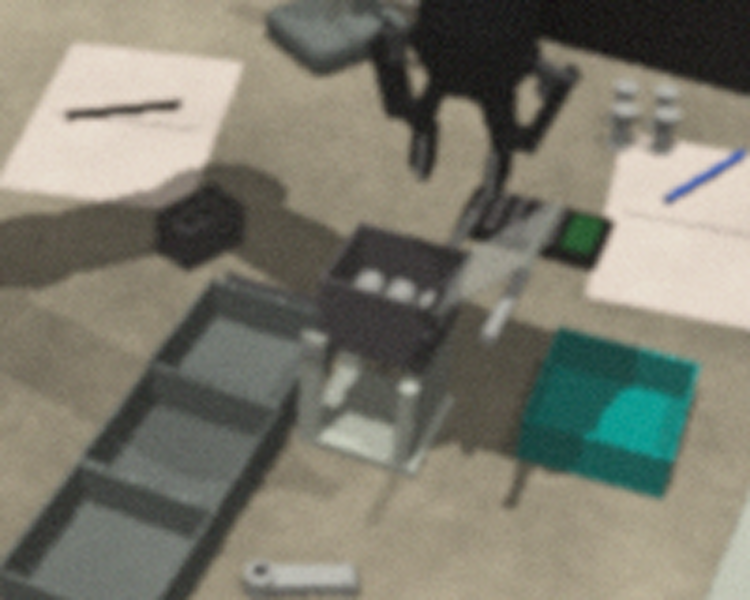

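The lid is held at its stop (bar at crop 500,310), and three tappets show in the box at (370–430,290). On to the box bar.

```bash
python3 -m jog '[[[0.05,0.04,-0.009,0,0],[0.05,0.04,-0.009,0,0],[0.05,0.045,-0.01,0,0],[0.05,0.045,-0.01,0,0],[0.05,0.044,-0.01,0,0],[0.05,0,0,0,0],[0.05,0,0,0,0]]]'
python3 - <<'E'
from h import *
gs(.16,.104,.143)
c=cam("scene"); w=pts(c); a=np.radians(A); ex=np.array([np.cos(a),np.sin(a)]); ey=np.array([-np.sin(a),np.cos(a)])
q=np.dstack([w[...,:2]@ex-.4506,w[...,:2]@ey-.119,w[...,2]])*1000
m=(q[...,2]>140)&(q[...,2]<190)&(q[...,0]>130)&(q[...,0]<190)&(q[...,1]>55)&(q[...,1]<125); P=q[m]; print(len(P),P.mean(0),P.min(0),P.max(0))
E
```

```text
t: 16.3
eef_pos: [0.5967, 0.2599, 0.3594]
tcp_rot: [0.684, 0.73, -0.001, 0.0]
ft_force: [0.1, -0.8, 0.3]
width: 0.0502
grip_force: 0.0
at [0.5967 0.2599 0.3594] yang 3.8 -> spin 0.04 shift mm [  0.   -0.9 216.4]
42 [164.46504271  94.55575894 162.4742163 ] [158.37698755  66.07941622 155.94421433] [169.32069937 122.5182142  165.87853079]
```

```bash
python3 -m jog '[[[0.05,0,0.002,0.04,0],[0.05,0,0,0.04,0],[0.05,0,0,0.04,0],[0.05,0,0,0.04,0],[0.05,0,0,0.035,0],[0.05,0,0,0.02,0],[0.05,0,0,0,0],[0.0,0,0,0,0],[0.0,0,0,0,0],[0.0,0,0,0,0],[0.0,0,0,0,0],[0.0,0,0,0,0]]]' 40
python3 -c "
from h import *
gs(.16,.104,.141)
import numpy as np
f=np.radians(31+np.array([0,5,12,20,30,40,50,60,70,80,90,100,108,114,118,121]));x=87.5*np.cos(f);z=87.5*np.sin(f);print(np.c_[np.diff(x),np.diff(z)].round(1).tolist())"
```

```text
t: 17.85
eef_pos: [0.5957, 0.2601, 0.1461]
tcp_rot: [0.683, 0.73, -0.002, -0.002]
ft_force: [-14.4, -3.2, 13.3]
width: 0.0106
grip_force: 39.1
at [0.5957 0.2601 0.1461] yang 3.8 -> spin 0.04 shift mm [-0.3  0.2  5.1]
[[-4.2, 6.4], [-6.8, 8.2], [-8.9, 8.3], [-12.6, 8.5], [-13.9, 6.2], [-14.8, 3.7], [-15.2, 1.1], [-15.2, -1.6], [-14.7, -4.2], [-13.7, -6.7], [-12.3, -9.0], [-8.6, -8.6], [-5.6, -7.2], [-3.3, -5.1], [-2.3, -4.0]]
```

```bash
python3 -m jog '[[[0,0,-0.004,-0.0064,0],[0,0,-0.0068,-0.0082,0],[0,0,-0.0089,-0.0083,0],[0,0,-0.0126,-0.0085,0],[0,0,-0.0139,-0.0062,0],[0,0,-0.0148,-0.0037,0]]]'
python3 -m jog '[[[0,0,-0.0152,-0.001,0],[0,0,-0.0152,0.0016,0],[0,0,-0.0147,0.0042,0],[0,0,-0.0137,0.0067,0],[0,0,-0.0123,0.009,0],[0,0,-0.0086,0.0086,0],[0,0,-0.0056,0.0072,0],[0,0,-0.0033,0.005,0],[0,0,-0.002,0.0035,0],[0,0,0,0,0]]]'
python3 - <<'E'
from h import *
gs(.085-.0775,.104,.096+.0407)
c=cam("scene"); cv2.imwrite("pics/s6.png",cv2.resize(c["frame"][100:260,250:450],(750,600),interpolation=cv2.INTER_CUBIC))
E
```

```text
t: 18.6
eef_pos: [0.5422, 0.2569, 0.1901]
tcp_rot: [0.684, 0.73, 0.005, 0.003]
ft_force: [11.0, 3.0, -0.1]
width: 0.01
grip_force: 39.0
t: 19.85
eef_pos: [0.4447, 0.251, 0.1423]
tcp_rot: [0.683, 0.73, -0.001, -0.002]
ft_force: [-9.5, 2.1, 1.6]
width: 0.0104
grip_force: 45.9
at [0.4447 0.251  0.1423] yang 3.8 -> spin 0.05 shift mm [-0.4 -1.1  5.6]
```

View pics/s6.png

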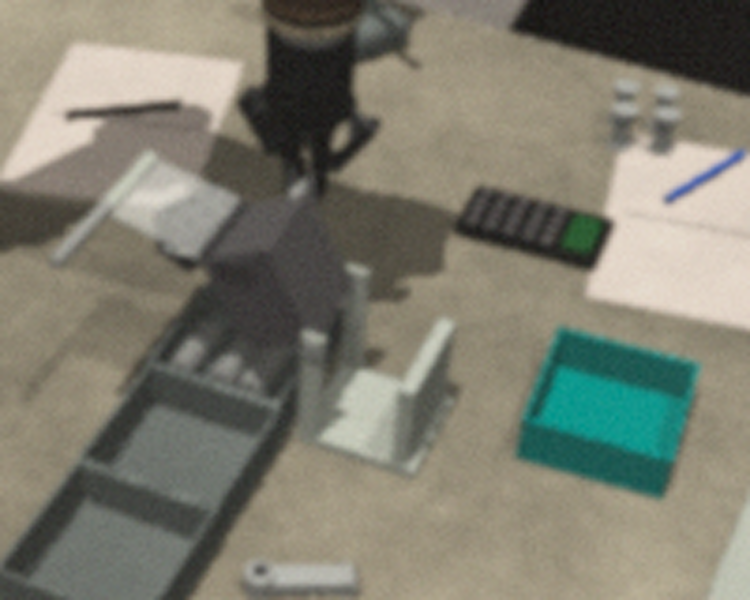

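The box is over, and three tappets lie in the leading tray at crop (190–265,350–380). Holding briefly, then swinging back.

```bash
python3 -m jog '[[[0,0,0,0,0],[0,0,0,0,0],[0,0,0,0,0],[0,0,0,0,0],[0,0,0.002,-0.0035,0],[0,0,0.0033,-0.005,0],[0,0,0.0056,-0.0072,0],[0,0,0.0086,-0.0086,0],[0,0,0.0123,-0.009,0],[0,0,0.0137,-0.0067,0],[0,0,0.0147,-0.0042,0],[0,0,0.0152,-0.0016,0],[0,0,0.0152,0.001,0]]]'
python3 -m jog '[[[0,0,0.0148,0.0037,0],[0,0,0.0139,0.0062,0],[0,0,0.0126,0.0085,0],[0,0,0.0089,0.0083,0],[0,0,0.0068,0.0082,0],[0,0,0.004,0.0064,0],[0,0,0,0,0]]]'
python3 -c "
from h import *
gs(.16,.104,.141)"
```

```text
t: 21.52
eef_pos: [0.537, 0.2567, 0.1888]
tcp_rot: [0.683, 0.73, 0.001, -0.001]
ft_force: [-8.9, 0.8, 8.7]
width: 0.0105
grip_force: 43.8
t: 22.4
eef_pos: [0.5958, 0.2607, 0.1474]
tcp_rot: [0.683, 0.73, -0.001, -0.003]
ft_force: [-23.4, -2.1, 34.5]
width: 0.0096
grip_force: 47.0
at [0.5958 0.2607 0.1474] yang 3.8 -> spin 0.05 shift mm [-0.8  0.   6.4]
```

```bash
python3 -m jog '[[[0.05,0,0,0,0],[0.05,0,0,0,0],[0.05,0,0,0,0],[0.05,0,0,-0.04,0],[0.05,0,0,-0.05,0],[0.05,0,0,-0.05,0],[0.05,0,0,-0.05,0],[0.05,0,0,-0.02,0],[0.05,-0.04,0.017,0,0],[0.05,-0.04,0.018,0,0],[0.05,-0.04,0.018,0,0],[0.05,-0.045,0.018,0,0],[0.05,-0.044,0.018,0,0],[0.05,0,0,0,0],[0.05,0,0,0,0]]]'
python3 - <<'E'
from h import *
gs(.25,-.104,.23)
c=cam("scene"); w=pts(c); a=np.radians(A); ex=np.array([np.cos(a),np.sin(a)]); ey=np.array([-np.sin(a),np.cos(a)])
q=np.dstack([w[...,:2]@ex-.4506,w[...,:2]@ey-.119,w[...,2]])*1000
m=(q[...,2]>225)&(q[...,2]<270)&(q[...,0]>220)&(q[...,0]<280)&(q[...,1]>-125)&(q[...,1]<-70); P=q[m]; print(len(P),P.mean(0),P.min(0),P.max(0))
E
```

```text
t: 24.28
eef_pos: [0.7011, 0.0576, 0.3544]
tcp_rot: [0.684, 0.73, -0.0, -0.0]
ft_force: [-0.4, 0.7, -0.2]
width: 0.0501
grip_force: 0.0
at [0.7011 0.0576 0.3544] yang 3.7 -> spin 0.04 shift mm [  0.3  -2.7 124.4]
65 [251.39062755 -99.40347507 250.60241769] [ 244.71783589 -124.94429491  241.29411363] [257.06623153 -70.41058215 254.58150452]
```

```bash
python3 -m jog '[[[0.05,0,-0.0025,0.04,0],[0.05,0,0,0.04,0],[0.05,0,0,0.03,0],[0.05,0,0,0.012,0],[0.05,0,0,0,0],[0,0,0,0,0],[0,0,0,0,0],[0,0,0,0,0],[0,0,0,0,0],[0,0,0,0,0]]]' 30
python3 -m jog '[[[0,0,-0.007,-0.0065,0],[0,0,-0.007,-0.006,0],[0,0,-0.0139,-0.0081,0],[0,0,-0.0151,-0.0055,0],[0,0,-0.0159,-0.0027,0],[0,0,-0.016,0,0]]]'
python3 -c "
from h import *
gs(.181-.008,-.104,.166+.0919)"
```

```text
t: 25.58
eef_pos: [0.6965, 0.057, 0.2341]
tcp_rot: [0.684, 0.73, -0.001, -0.002]
ft_force: [-12.5, 0.1, 9.6]
width: 0.0109
grip_force: 29.2
t: 26.32
eef_pos: [0.6249, 0.0526, 0.2643]
tcp_rot: [0.683, 0.73, 0.002, 0.002]
ft_force: [3.3, 1.2, 4.9]
width: 0.0105
grip_force: 30.2
at [0.6249 0.0526 0.2643] yang 3.8 -> spin 0.04 shift mm [ 0.7 -3.3  6.4]
```

```bash
python3 -m jog '[[[0,0,-0.0159,0.0027,0],[0,0,-0.0151,0.0055,0],[0,0,-0.0139,0.0081,0],[0,0,-0.0124,0.0103,0],[0,0,-0.0103,0.0124,0],[0,0,-0.0081,0.0139,0],[0,0,-0.0055,0.0151,0],[0,0,-0.003,0.016,0],[0,0,0,0.002,0],[0,0,0,0,0]]]'
python3 -m jog '[[[0.05,0,0,0,0],[0.05,0,0,0,0],[0.05,0,0,0,0],[0.05,0,0,-0.04,0],[0.05,0,0,-0.05,0],[0.05,0,0,-0.05,0],[0.05,0,0,0,0],[0.05,-0.05,-0.04,0,0],[0.05,-0.05,-0.04,0,0],[0.05,-0.05,-0.04,0,0],[0.05,-0.05,-0.04,0,0],[0.05,-0.05,-0.04,0,0],[0.05,0,0,0,0]]]'
python3 - <<'E'
from h import *
c=cam("scene"); cv2.imwrite("pics/s7.png",cv2.resize(c["frame"][100:320,220:450],(627,600),interpolation=cv2.INTER_CUBIC))
a=np.radians(A); ex=np.array([np.cos(a),np.sin(a)]); ey=np.array([-np.sin(a),np.cos(a)])
for n in("scene","top"):
    if n=="top": c=cam(n)
    w=pts(c); q=np.dstack([w[...,:2]@ex-.4506,w[...,:2]@ey-.119,w[...,2]])*1000
    for nm,y0,y1,x0,x1,z0,z1 in(("lidbar",-124,-60,60,120,170,230),("boxbar",60,120,130,190,140,190),("lid",-35,35,95,175,150,230)):
        P=q[(q[...,1]>y0)&(q[...,1]<y1)&(q[...,0]>x0)&(q[...,0]<x1)&(q[...,2]>z0)&(q[...,2]<z1)]; print(n,nm,len(P),P.mean(0).round(1) if len(P) else "")
    g=c["frame"].astype(int); z=w[...,2]
    m=((z>.006)&(z<.04)&(w[...,0]>.53)&(w[...,0]<.72)&(w[...,1]<.07)&(w[...,1]>-.35)&(g.min(2)>95)).astype(np.uint8)
    k,l,s,_=cv2.connectedComponentsWithStats(m)
    for i in range(1,k):
        if s[i,4]>60: print(n,"rocker",s[i].tolist(),rect(c,l==i,.018 if n=="top" else .012))
E
```

```text
t: 27.58
eef_pos: [0.5376, 0.0472, 0.1752]
tcp_rot: [0.684, 0.73, -0.001, -0.002]
ft_force: [-8.2, 3.3, 2.2]
width: 0.0108
grip_force: 35.2
t: 29.2
eef_pos: [0.3578, -0.2128, 0.3152]
tcp_rot: [0.686, 0.727, 0.001, -0.0]
ft_force: [0.3, 1.0, 0.6]
width: 0.0502
grip_force: 0.0
scene lidbar 63 [ 93.1 -93.6 195. ]
scene boxbar 31 [164.7  95.8 163. ]
scene lid 389 [134.5  -0.9 188.2]
scene rocker [315, 249, 31, 11, 223] [601.9, -47.2, 90.2, 35.0, 26.0]
scene rocker [300, 275, 32, 14, 265] [611.2, -154.8, 91.2, 34.8, 21.3]
top lidbar 74 [ 88.9 -90.5 197.5]
top boxbar 67 [160.3  90.6 164.3]
top lid 526 [1.351e+02 1.000e-01 1.901e+02]
top rocker [364, 160, 14, 25, 145] [609.5, -157.8, 89.6, 25.4, 20.2]
top rocker [332, 164, 17, 24, 153] [600.7, -48.9, 90.7, 26.5, 29.1]
```

View pics/s7.png

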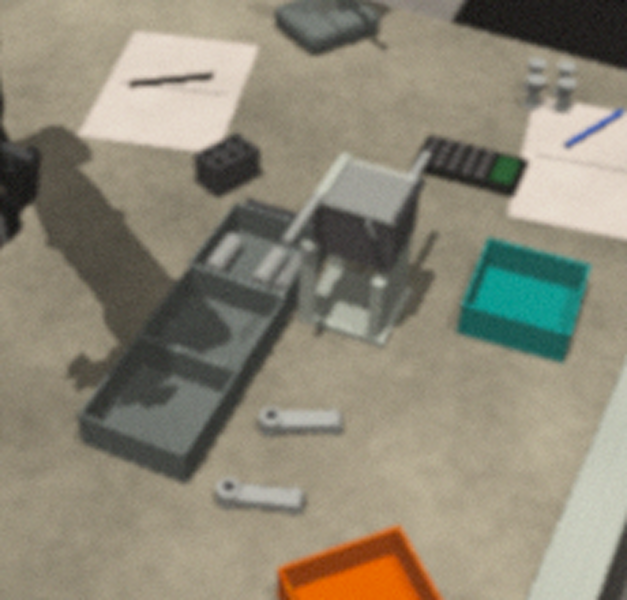

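Box is level and lid shut, with tappets in the leading tray at crop (222–295,250–265). The rockers are at (300,420) and (262,493). First, the far rocker.

```bash
python3 -m jog '[[[0.06,0,0,0,1.7],[0.06,0,0,0,1.7],[0.06,0,0,0,1.7],[0.06,0,0,0,1.7],[0.06,0,0,0,1.7],[0.06,0,0,0,1.7],[0.06,0,0,0,1.7],[0.06,0,0,0,0.4],[0.06,0,0,0,0]]]'
python3 -c "
from h import *
go(.610,-.157,.15,-69.5)"
```

```text
t: 30.42
eef_pos: [0.3616, -0.2082, 0.3153]
tcp_rot: [0.985, 0.175, -0.001, 0.0]
ft_force: [-0.3, 0.6, -0.3]
width: 0.0601
grip_force: 0.0
at [ 0.3616 -0.2082  0.3153] yang -69.9 -> spin -0.07 shift mm [250.6  39.1 165.3]
```

```bash
python3 -m jog '[[[0.06,0.04,0.006,0,0],[0.06,0.04,0.006,0,0],[0.06,0.04,0.006,0,0],[0.06,0.045,0.007,0,0],[0.06,0.045,0.007,0,0],[0.06,0.04,0.007,0.02,0],[0.06,0,0,0.04,0],[0.06,0,0,0.04,0],[0.06,0,0,0.04,0],[0.06,0,0,0.025,0],[0.06,0,0,0,0]]]'
python3 - <<'E'
from h import *
go(.610,-.157,.006,-69.5)
c=cam("top");w=pts(c);z=w[...,2];g=c["frame"].astype(int)
c=cam("scene");w=pts(c);z=w[...,2];g=c["frame"].astype(int)
m=((z>.006)&(z<.04)&(w[...,0]>.53)&(w[...,0]<.72)&(w[...,1]<.07)&(w[...,1]>-.35)&(g.min(2)>95)).astype(np.uint8)
k,l,s,_=cv2.connectedComponentsWithStats(m)
for i in range(1,k):
        if s[i,4]>60: print("rocker",s[i].tolist(),rect(c,l==i,.012))
E
```

```text
t: 31.8
eef_pos: [0.6082, -0.1591, 0.1481]
tcp_rot: [0.985, 0.174, -0.002, -0.001]
ft_force: [0.5, 1.6, 0.3]
width: 0.06
grip_force: 0.0
at [ 0.6082 -0.1591  0.1481] yang -69.9 -> spin -0.07 shift mm [  2.4  -1.4 142.1]
rocker [318, 249, 27, 10, 159] [603.9, -44.4, 78.4, 34.6, 28.6]
rocker [300, 275, 31, 12, 231] [608.9, -155.2, 86.3, 34.8, 22.1]
```

```bash
python3 -m jog '[[[0.06,0.002,-0.001,0.04,0],[0.06,0,0,0.04,0],[0.06,0,0,0.04,0],[0.06,0,0,0.021,0],[0.06,0,0,0,0],[0,0,0,0,0],[0,0,0,0,0],[0,0,0,0,0],[0,0,0,0,0]]]' 60
python3 -m jog '[[[0,0,0,-0.04,0],[0,0,0,-0.05,0],[0,0,0,-0.03,0],[0,0,0,0,0]]]'
python3 -c "
from h import *
x,y=S(.001,-.26); go(x,y,.012,-69.9)"
```

```text
t: 33.02
eef_pos: [0.6117, -0.159, 0.0114]
tcp_rot: [0.985, 0.173, 0.001, -0.0]
ft_force: [-1.3, 2.1, 8.9]
width: 0.0181
grip_force: 59.2
t: 33.52
eef_pos: [0.6122, -0.1599, 0.1327]
tcp_rot: [0.985, 0.173, 0.002, 0.001]
ft_force: [0.4, 0.2, -3.0]
width: 0.0179
grip_force: 59.6
at [ 0.6122 -0.1599  0.1327] yang -70.1 -> spin -0.03 shift mm [-127.5  -96.4  120.7]
```

```bash
python3 -m jog '[[[0,-0.04,-0.03,0,0],[0,-0.04,-0.03,0,0],[0,-0.047,-0.036,0,0],[0,0,0,0,0],[0,0,0,0,0],[0,0,0,0.04,0],[0,0,0,0.03,0],[0,0,0,0.03,0],[0,0,0,0.011,0],[0,0,0,0,0]]]'
python3 -c "
from h import *
x,y=S(.001,-.26); go(x,y,.0155,-69.9)"
```

```text
t: 34.78
eef_pos: [0.459, -0.1128, 0.0184]
tcp_rot: [0.985, 0.173, -0.0, 0.0]
ft_force: [-0.3, 0.4, -1.4]
width: 0.0176
grip_force: 59.6
at [ 0.459  -0.1128  0.0184] yang -70.1 -> spin -0.03 shift mm [0.2 0.5 2.9]
```

```bash
python3 -m jog '[[[0,0,0,0.003,0],[0,0,0,0,0],[0.045,0,0,0,0],[0.045,0,0,0,0],[0.045,0,0,0,0],[0.045,0,0,-0.04,0],[0.045,0,0,-0.05,0],[0.045,0,0,-0.05,0],[0.06,0,0,0,-1.6],[0.06,0,0,0,0]]]'
python3 - <<'E'
from h import *
c=cam("scene");w=pts(c);z=w[...,2];g=c["frame"].astype(int)
m=((z>.006)&(z<.04)&(w[...,0]>.53)&(w[...,0]<.72)&(w[...,1]<.07)&(w[...,1]>-.35)&(g.min(2)>95)).astype(np.uint8)
k,l,s,_=cv2.connectedComponentsWithStats(m)
for i in range(1,k):
        if s[i,4]>60: print("rocker",s[i].tolist(),rect(c,l==i,.012))
go(.602,-.048,.01,-60.5)
cv2.imwrite("pics/s8.png",cv2.resize(c["frame"][100:320,220:450],(627,600),interpolation=cv2.INTER_CUBIC))
E
```

```text
t: 36.02
eef_pos: [0.4587, -0.1119, 0.1561]
tcp_rot: [0.967, 0.255, 0.001, -0.0]
ft_force: [-0.3, 0.1, -0.8]
width: 0.0601
grip_force: 0.0
rocker [315, 249, 31, 11, 235] [602.7, -48.9, 90.1, 38.4, 25.8]
at [ 0.4584 -0.112   0.1556] yang -60.6 -> spin -0.02 shift mm [156.5  15.1 145.6]
```

View pics/s8.png

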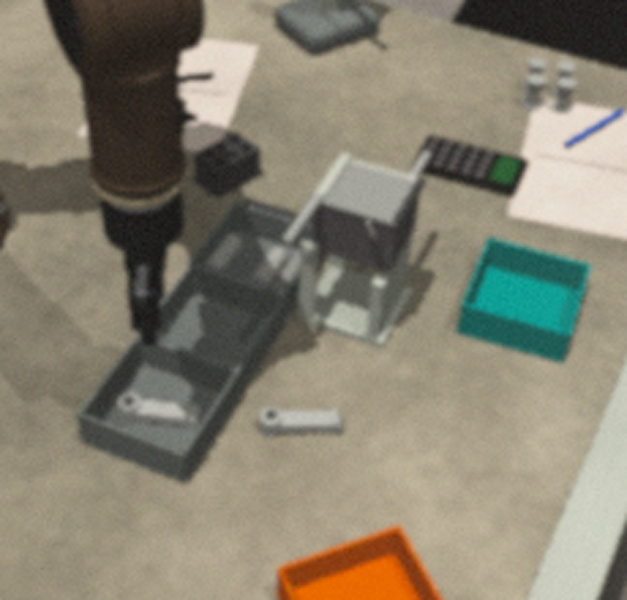

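The first rocker lies flat in tray_c at crop (158,405). The second is unmoved at (300,420).

```bash
python3 -m jog '[[[0.06,0.04,0.004,0,0],[0.06,0.04,0.004,0,0],[0.06,0.04,0.004,0,0],[0.06,0.037,0.003,0,0],[0.06,0,0,0,0],[0.06,0,0,0.04,0],[0.06,0,0,0.04,0],[0.06,0,0,0.04,0],[0.06,0,0,0.027,0],[0.06,0,0,0,0],[0,0,0,0,0],[0,0,0,0,0],[0,0,0,0,0],[0,0,0,0,0]]]' 60
python3 -m jog '[[[0,0,0,-0.04,0],[0,0,0,-0.05,0],[0,0,0,-0.03,0],[0,0,0,0,0]]]'
python3 -c "
from h import *
x,y=S(0,-.2); go(x,y,.13,-60.5)
x,y=S(-.003,-.133); go(x,y,.0155,-60.5)"
```

```text
t: 37.83
eef_pos: [0.6033, -0.0478, 0.0102]
tcp_rot: [0.967, 0.255, 0.001, 0.0]
ft_force: [-1.4, 0.5, 6.2]
width: 0.0182
grip_force: 58.6
t: 38.33
eef_pos: [0.6041, -0.0481, 0.1317]
tcp_rot: [0.967, 0.255, 0.003, 0.0]
ft_force: [0.7, 0.4, -2.1]
width: 0.0181
grip_force: 59.7
at [ 0.6041 -0.0481  0.1317] yang -60.5 -> spin 0.01 shift mm [-132.6  -69.     1.7]
at [ 0.6041 -0.0481  0.1317] yang -60.5 -> spin 0.01 shift mm [-106.  -130.6  116.2]
```

```bash
python3 -m jog '[[[0,-0.044,-0.023,0,0],[0,-0.044,-0.023,0,0],[0,-0.044,-0.023,0,0],[0,0.013,-0.03,0,0],[0,0.013,-0.031,0,0],[0,0,0,0,0],[0,0,0,0,0],[0,0,0,0.04,0],[0,0,0,0.03,0],[0,0,0,0.03,0],[0,0,0,0.011,0],[0,0,0,0,0]]]'
python3 -c "
from h import *
x,y=S(-.003,-.133); go(x,y,.0145,-60.5)"
```

```text
t: 39.83
eef_pos: [0.4461, 0.0121, 0.0175]
tcp_rot: [0.967, 0.254, -0.001, 0.0]
ft_force: [0.5, -0.5, -2.0]
width: 0.0178
grip_force: 59.6
at [0.4461 0.0121 0.0175] yang -60.5 -> spin -0.01 shift mm [ 2.  -0.3  3. ]
```

```bash
python3 -m jog '[[[0,0,0,0.003,0],[0,0,0,0,0],[0.045,0,0,0,0],[0.045,0,0,0,0],[0.045,0,0,0,0],[0.045,0,0,-0.04,0],[0.045,0,0,-0.05,0],[0.045,0,0,-0.05,0],[0.045,0,0,-0.05,0],[0.045,-0.05,0.05,-0.03,0],[0.045,-0.05,0.05,0,0],[0.045,-0.04,0.05,0,0],[0.045,-0.03,0.05,0,0],[0.045,0,0.05,0,0],[0.045,0,0,0,0],[0.045,0,0,0,0]]]'
python3 - <<'E'
from h import *
c=cam("scene");a=c["frame"][100:320,220:450]
cv2.imwrite("pics/s9.png",cv2.resize(a,(627,600),interpolation=cv2.INTER_CUBIC))
c=cam("top");cv2.imwrite("pics/t9.png",cv2.resize(c["frame"][140:250,225:425],(800,440),interpolation=cv2.INTER_CUBIC))
a=np.radians(A); ex=np.array([np.cos(a),np.sin(a)]); ey=np.array([-np.sin(a),np.cos(a)])
w=pts(c); q=np.dstack([w[...,:2]@ex-.4506,w[...,:2]@ey-.119,w[...,2]])*1000
for nm,y0,y1,x0,x1,z0,z1 in(("lidbar",-124,-60,60,120,170,230),("boxbar",60,120,130,190,140,190),("lid",-35,35,95,175,150,230)):
    P=q[(q[...,1]>y0)&(q[...,1]<y1)&(q[...,0]>x0)&(q[...,0]<x1)&(q[...,2]>z0)&(q[...,2]<z1)]; print(nm,len(P),P.mean(0).round(1) if len(P) else "")
m=(q[...,2]>30)&(q[...,2]<70)&(abs(q[...,0])<90)&(q[...,1]>-345)&(q[...,1]<60); v,u=np.nonzero(m); p=ray(c,np.c_[u,v],.05)[:,:2]; p=np.c_[p@ex-.4506,p@ey-.119]*1000
h,e=np.histogram(p[:,1],np.arange(-345,65,5)); print([(int(e[i]),int(h[i])) for i in range(len(h)) if h[i]>11]); print(st()["eef_pos"])
for y0 in(0,-130,-260):
    k=abs(p[:,1]-y0)<50; print(y0,np.percentile(p[k,0],[3,97]).round(1))
E
```

```text
t: 41.82
eef_pos: [0.4269, -0.2661, 0.2287]
tcp_rot: [0.967, 0.254, -0.001, -0.0]
ft_force: [-0.2, 0.4, -0.7]
width: 0.0451
grip_force: 0.0
lidbar 74 [ 88.9 -90.5 197.6]
boxbar 70 [160.2  90.2 164. ]
lid 526 [135.2   0.3 190.2]
[(-325, 34), (-320, 30), (-200, 28), (-195, 54), (-190, 19), (-70, 35), (-65, 52), (-30, 14), (-25, 16), (-20, 16), (-15, 13), (-10, 15), (0, 13), (10, 12), (20, 16), (25, 13)]
[ 0.42741943 -0.26487318  0.22896553]
0 [-67.6  61.6]
-130 [-64.2  65. ]
-260 [-62.8  66.5]
```

View pics/s9.png

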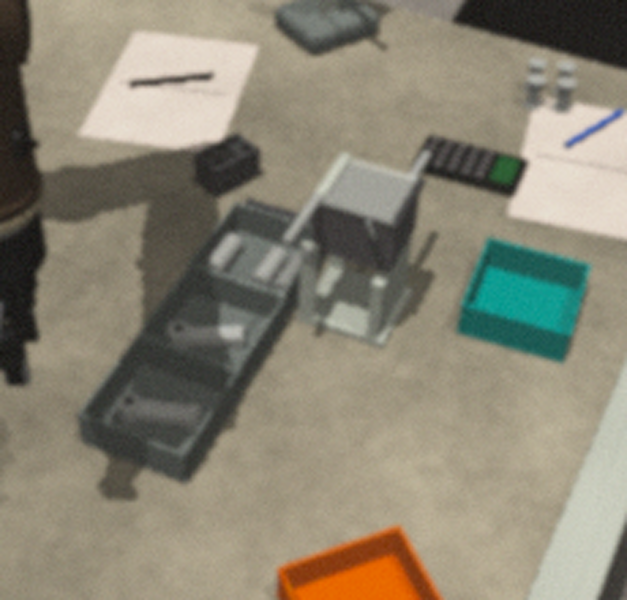

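View pics/t9.png

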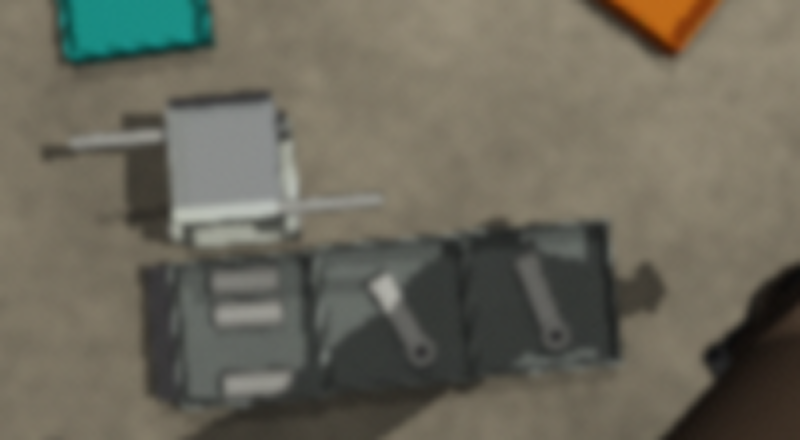

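Top view: three tappets in the leading tray at (245,280), (248,314) and (257,383), and the rockers flat at (403,318) and (541,300). The row is tight to the stop, the box is down and the lid is shut, so I'm handing in.

```bash
python3 -c "
from rig import manip
print(manip.sign_off())"
```

```text
the job is handed in; nothing more can be done
None
```

I handed the job in at about 42 s; the sign-off gave no verdict. In the last pictures the tray row is tight against the stop, all three tappets are in the leading tray, the box is down with its lid shut, and the two rockers found lie flat, one in each of the two rear trays.

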